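Find the concealed catch of the coffee station and spring its drawer

TASK

The low oak coffee station has a spoon drawer without a handle; its concealed catch is a square press plate of the same oak, set slightly below the surface somewhere along the inlaid strip in the station's top. With closed fingertips, feel along the strip for the catch and press it in until the drawer springs open, then let go and move clear. Do not grasp or lift anything, and leave the two cups and the salt shaker standing where they are.

Things in the scene. Friction and masses are not known exactly. Their poses are not given: they have to be found in the camera images.
- station: Low light-oak box fixed to the island, 220 mm deep (its x), 440 wide (its y), 80 high, flat top. Origin: centre of its underside, on the island, z up; the drawer front faces its own -x. The strip with the catch is let into its top; the case and the strip are rigid.
- strip (a point): Centre of the inlaid oak strip's face, 45 mm in front of the station's centre (its -x), axes as the station's. Visible strip 60 (x) x 180 (y) mm, 0.5 mm below the top. The catch: one 45 mm square oak plate 3 mm below the strip's face, in a 48 mm square pocket on its centre line (x = 0), centre anywhere from y = -63 to +63 mm; it differs each time.
- catch (a joint): How far the catch plate is pressed down, m: 0 at rest, 0.008 at its stop. A spring brings it back: about 2 N starts it, 4 N at 5 mm, 5.2 N at the stop. Pressed about 5 mm it frees the drawer.
- drawer (a joint): How far the drawer is out, m: 0 shut and latched, 0.06 at its stop. Once freed, its spring drives it to the stop, towards the station's -x, in under a second; it stays out. Front 412 mm wide, 50 mm high; needs 60 mm of room before the station.
- cup_left: White porcelain espresso cup, 62 mm across and 80 mm with its handle, 56 mm high, loose, standing upright on the station's top behind the strip. Origin at the centre of its underside.
- cup_right: A second such cup, also on the station's top behind the strip. Origin at the centre of its underside.
- salt_shaker: Glass salt shaker with a metal cap, 44 mm across, 90 mm high, loose, standing upright on the station's top behind the strip. Origin at the centre of its underside.
Things that resemble listed ones, but are neither listed nor needed, are in the scene too. What is shaped like the cup_left but blue or purple is not meant. What is shaped like the salt_shaker but orange is not meant.

How it is judged:
By the outcome, as a careful person would: the job done as asked, in the order asked, and still so for the second after the job is handed in, with the robot touching nothing.
It also fails if it takes over 42 s, if anything falls off the work surface, if the arm or the gripper's body presses on something with over 40 N, if the wrist force passes 120 N, or if a joint passes its speed limit or range.

ROBOT

A 7-joint arm with a two-finger parallel gripper is mounted at the origin on the work surface; the furniture and walls round the work are solid. World frame = base frame: x ahead of the robot, y to its left, z up, the work surface at z = 0. Lengths are in m, angles in rad, forces in N, time in s.
With the tool pointing down it reaches from about 0.425 to 0.875 m from the base axis. Payload 4.7 kg.
Tool frame: the origin (TCP) lies midway between the tips of the shut fingers; the grasp point (between the pads) lies 19 mm behind it (ctrl.grip_point_offset is the distance from the TCP to the grasp point, in m); z points along the fingers, y is the line along which they close (so a half turn about z gives the same grasp; the last joint's range is limited). The gripper opens to 87 mm and grips with 3 to 60 N. Pads are 19 mm wide; open, the fingers measure 117 mm over their backs; the gripper's body (75 mm by 190 mm) begins 51 mm behind the grasp point.
Start: joints at [0.014, 0.321, -0.07, 1.45, 0.023, 1.371, -0.057], TCP at [0.65, -0, 0.183] pointing down, gripper open.
Joint ranges: [-2.86, 2.86], [-0.3, 2.09], [-1.38, 1.24], [0.06, 2.45], [-1.56, 4.7], [0.09, 2.05], [-2.69, 2.69]. Speed limits (rad/s): [2.57, 2.57, 3.14, 3.14, 3.14, 3.14, 3.14].

INTERFACE

Orientations are given as a rotation vector (axis times angle).
In Python, from bench import ctrl gives the robot as it stands.
- The arm moves only by the tool move_arm, never from a script. Its argument "increments" is text: rows parted by semicolons, each of 7 numbers parted by spaces: the shift along the world's x, y, z in mm, then the turn, a rotation vector about the world's x, y, z in degrees, then the closure in counts, from 0 (fully open) to 255 (shut). A call has exactly 8 rows; each row shifts and turns the commanded pose from where the row before left it; what a row does not reach is not made up. A row lasts 1/12 s, in which the tool goes at most 41.7 mm and 7.16 degrees, less where a joint would pass 70% of its speed; a pose out of reach is approached as far as the arm can. A call with a gripper value outside its range is refused whole. The fingers move at their own pace and stop on an object; "grip_force" is the grip in N (left out, the last holds). Time passes only in rows, so rows that do not move let the fingers close, or fill a call up. It gives the time, the measured TCP pose, the force, the opening and the grip force at its end, in the units of the state.
- ctrl.get_state(): the state, without advancing time (a new reading comes with each control period).
- ctrl.get_image(name): name is "scene" or "side" or "wrist"; returns a dict with "frame" (384x512x3 uint8, red, green, blue), "depth" (384x512 float32, m along the optical axis (not along the pixel's ray), 0 where there is no reading), "fx", "fy", "cx", "cy" (pixels), "k1" (the pictures are not rectified: a ray, as slopes to the right and down, at radius r is drawn at 1 + k1 r^2 times it, then the intrinsics apply), "position" and "orientation" of the camera in the world. Camera axes: x right, y down, z forward; pixel columns grow to the right and rows downward; lengths in m; the calibration is good to about 2 mm. A picture is of the moment at which its call begins.
- ctrl.close_job(): hands the job in; it is judged then, once.
Trained networks look in a picture, given as the dict that the camera call returned (one of the last four; its "shot" number tells which), for a name from the list of things; names that differ only in an ending like _2 or _b are one class to them, and where a whole thing is asked for, a point or a joint stands for the part that bears it (a point fixed in the world has none). Each returns a list of dicts, best first, with "score" (0 to 1); they miss things now and then, are a little off and sometimes report something else, mostly with a low value. They report only what shows in the picture. A call takes as long as a camera call. They do not tell look-alikes from the thing itself.
- ctrl.find_in(target, picture): "centre" ([x, y, z] in m, in world coordinates, good to about 4 mm: the middle of the surface that is visible of it).
- ctrl.silhouettes(target, picture): "region" (384x512 bool, what is visible of it).
The state is a dict: "time": time; "joint_positions": joint angles; "qd": joint speeds; "joint_torque": joint torques, N m; "position": TCP position; "tool_rot": TCP orientation; "ft_force": force on the tool from outside, world axes, zero at the start; "torque": the same for the moment, N m; "grip_width": opening from 0.0 (shut) to 1.0 (fully open); "grip_force": force on a finger pad.
Only numpy, scipy, OpenCV 4.12 (cv2) and the standard library are available. Lean on these libraries where they do the work, as an engineer would, in place of code of your own. Each camera call takes 0.05 s, during which the arm holds its last target. There are 200 camera calls.

## Working session

There is one attempt and no reset: what is moved stays moved. The work goes in short steps, Python scripts to look and compute and a tool call to move; the robot and the scene stay as the last step left them, time stands still between calls to the robot, and variables do not carry over. Pictures are saved under pics/ and viewed, at most 10 in all, crops included, and the job is handed in when it is done.

Besides the shell and the picture viewer there is one more tool, called after ">>>" as name(argument=value, ...) on one line, values as JSON. move_arm: Moves the arm, as the interface text tells. Its arguments: {"type":"object","properties":{"increments":{"type":"string"},"grip_force":{"type":"number"}},"required":["increments"]}

```bash
mkdir -p pics; cat > h.py <<'E'
import numpy as np, cv2
from scipy.spatial.transform import Rotation as R
from bench import ctrl
def rot(o):
    o=np.array(o,float)
    return o if o.shape==(3,3) else (R.from_rotvec(o) if o.size==3 else R.from_quat(o)).as_matrix()
def cloud(im):
    K=np.array([[im['fx'],0,im['cx']],[0,im['fy'],im['cy']],[0,0,1.]])
    h,w=im['depth'].shape
    u,v=np.meshgrid(np.arange(w),np.arange(h))
    p=np.stack([u,v],-1).reshape(-1,1,2).astype(float)
    n=(p[:,0]-[im['cx'],im['cy']])/[im['fx'],im['fy']]
    m=n.copy()
    for _ in range(20): m=n/(1+im['k1']*(m**2).sum(1,keepdims=True))
    d=im['depth'].reshape(-1,1)
    P=np.hstack([m*d,d])@rot(im['orientation']).T+np.array(im['position'])
    P[d[:,0]==0]=np.nan
    return P.reshape(h,w,3)
E
python3 - <<'E'
from h import *
ims=[]
for n in ['scene','wrist']:
    im=ctrl.get_image(n); ims.append(im['frame']); P=cloud(im)
    print(n,im['position'],im['orientation'],im['k1'])
    for t in ['station','strip','catch','cup_left','salt_shaker','drawer']:
        print(t,[(np.round(d['centre'],3).tolist(),round(d['score'],2)) for d in ctrl.find_in(t,im)])
    m=(abs(P[...,2]-0.08)<0.006)&(P[...,0]>.3)&(P[...,0]<1.1)
    q=P[m][:,:2].astype(np.float32); print(len(q), q.min(0),q.max(0),cv2.minAreaRect(q), np.median(P[m][:,2]))
    np.save(n+'.npy',P)
cv2.imwrite('pics/a.png',cv2.resize(np.vstack(ims)[...,::-1],None,fx=.78,fy=.78))
print(ctrl.get_state())
E
```

```text
scene [0.28367661 0.34157687 0.75882668] [-1.11553082  2.47137596 -0.8666182 ] -0.12730394357372335
station [([0.571, 0.013, 0.079], 0.61)]
strip [([0.579, 0.012, 0.077], 0.84)]
catch [([0.554, -0.055, 0.074], 0.72)]
cup_left [([0.667, -0.048, 0.115], 0.59), ([0.833, -0.162, 0.031], 0.58)]
salt_shaker [([0.657, 0.058, 0.115], 0.72), ([0.67, -0.178, 0.113], 0.5)]
drawer [([0.49, -0.043, 0.038], 0.77), ([0.654, 0.061, 0.114], 0.21)]
14572 [ 0.4635034 -0.2977863] [1.0576963 0.3843174] ((0.7881398797035217, 0.04157713055610657), (0.6203014850616455, 0.6131982803344727), 7.167757987976074) 0.08040754995101873
wrist [0.64990795 0.08479131 0.38495324] [ 2.83034648e+00  7.01112298e-04 -9.12241666e-05] -0.053221713820726185
station [([0.587, 0.046, 0.08], 0.73)]
strip [([0.59, 0.048, 0.08], 0.68)]
catch [([0.557, -0.048, 0.074], 0.65)]
cup_left [([0.825, -0.047, 0.038], 0.67), ([0.671, -0.061, 0.114], 0.59), ([0.832, -0.144, 0.025], 0.44)]
salt_shaker [([0.791, -0.24, 0.013], 0.82), ([0.679, -0.163, 0.099], 0.76)]
drawer []
65122 [ 0.4636859  -0.21958071] [0.72711027 0.14783545] ((0.596416890
[... 158 characters left out ...]
01411066,  0.32094665, -0.07009329,  1.45049887,  0.02263781,
        1.37075655, -0.05689102]), 'qd': array([ 7.35551133e-05,  1.70037283e-04, -4.56768107e-04, -1.79628377e-03,
       -5.04680842e-04, -2.47704764e-04,  1.85231518e-04]), 'joint_torque': array([ 1.70516955e-04, -4.90949786e+01, -4.02742932e-01, -3.12697327e+01,
       -6.36911555e-02,  3.34906869e-02, -6.02837758e-05]), 'position': array([ 6.50045772e-01, -5.21371607e-05,  1.82721734e-01]), 'tool_rot': array([2.22129021e+00, 2.22133120e+00, 1.09856483e-04]), 'ft_force': array([-1.57590208,  0.43290645,  0.42857216]), 'torque': array([ 0.00425034,  0.01070295, -0.01419156]), 'grip_force': 0.0, 'grip_width': 0.9999945132283315}
```

View pics/a.png

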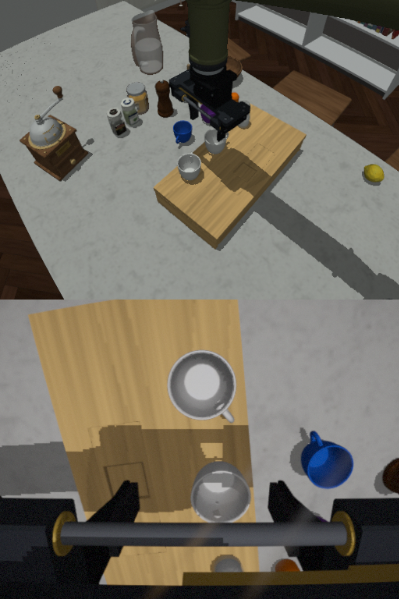

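The views show the oak station turned about 7°, with cups behind the strip. A square outline is visible near wrist pixel (163, 229). Next I'll check it in the depth.

```bash
python3 - <<'E'
from h import *
P=np.load('wrist.npy')
m=(abs(P[...,2]-.0804)<.006)&(P[...,0]>.45)&(P[...,0]<.74)
q=P[m]; A=np.c_[q[:,:2],np.ones(len(q))]
c=np.linalg.lstsq(A,q[:,2],rcond=None)[0]
for _ in range(5):
    r=q[:,2]-A@c; k=abs(r-np.median(r))<.001; c=np.linalg.lstsq(A[k],q[k,2],rcond=None)[0]
print(c,(q[:,2]-A@c)[k].std())
H=P[...,2]-(P[...,:2]@c[:2]+c[2])
low=(H<-.002)&(H>-.006)&(P[...,0]>.47)&(P[...,0]<.7)
low=cv2.morphologyEx(low.astype(np.uint8),cv2.MORPH_OPEN,np.ones((3,3)))
n,l,s,ce=cv2.connectedComponentsWithStats(low)
for i in range(1,n):
    if s[i,4]>60: print(s[i],ce[i],cv2.minAreaRect(P[l==i][:,:2].astype(np.float32)),P[l==i].mean(0),np.median(H[l==i]))
vis=np.clip(128+np.nan_to_num(H)*20000,0,255).astype(np.uint8)
im=ctrl.get_image('wrist'); 
cv2.imwrite('pics/b.png',np.hstack([vis[:,:400],cv2.cvtColor(im['frame'][:,:400],cv2.COLOR_RGB2GRAY)]))
# front edge line & left edge
ys=np.arange(-.18,.22,.01);E=[]
t=P[m]
for y in ys:
    k=abs(t[:,1]-y)<.003
    if k.sum()>30: E.append((t[k,0].min(),y,t[k,0].max()))
E=np.round(E,4);print(E.tolist())
S=np.load('scene.npy'); t2=S[(abs(S[...,2]-.0804)<.006)&(S[...,0]<.75)&(S[...,0]>.4)]
for x in np.arange(.48,.74,.02):
    for T in (t,t2):
        k=abs(T[:,0]-x)<.003; print(round(x,2),k.sum(),T[k,1].min().round(4),T[k,1].max().round(4))
E
```

```text
[0.00095796 0.00075377 0.07982899] 0.0005070055770085033
[ 136  209   55   44 1308] [164.4266055  226.37538226] ((0.5532633066177368, -0.05690670385956764), (0.048679791390895844, 0.04479299113154411), 6.807957172393799) [ 0.55632895 -0.05005088  0.07685645] -0.003414579344425281
[[0.5164, -0.18, 0.7264], [0.5216, -0.17, 0.7256], [0.5366, -0.16, 0.7237], [0.5453, -0.15, 0.723], [0.4952, -0.11, 0.7173], [0.4941, -0.1, 0.7156], [0.4926, -0.09, 0.7151], [0.492, -0.08, 0.7134], [0.4908, -0.07, 0.7118], [0.4894, -0.06, 0.7112], [0.4883, -0.05, 0.7098], [0.4865, -0.04, 0.7081], [0.4862, -0.03, 0.7067], [0.4842, -0.02, 0.7062], [0.4818, -0.01, 0.7047], [0.481, 0.0, 0.7032], [0.4792, 0.01, 0.7017], [0.4794, 0.02, 0.7004], [0.4778, 0.03, 0.6989], [0.4767, 0.04, 0.6977], [0.4747, 0.05, 0.697], [0.4738, 0.06, 0.6961], [0.4716, 0.07, 0.6945], [0.4708, 0.08, 0.6934], [0.4696, 0.09, 0.692], [0.4688, 0.1, 0.6908], [0.467, 0.11, 0.6893], [0.4657, 0.12, 0.6885], [0.4649, 0.13, 0.6864], [0.4753, 0.14, 0.6854], [0.5512, 0.15, 0.6834]]
0.48 1011 -0.0095 0.1386
0.48 197 -0.0075 0.1395
0.5 1742 -0.1092 0.1403
0.5 366 -0.1651 0.1419
0.52 1874 -0.2186 0.1437
0.52 491 -0.2953 0.1444
0.54 1873 -0.2194 0.1462
0.54 466 -0.2942 0.1469
0.56 1882 -0.2193 0.1478
0.56 459 -0.294 0.15
0.58 2098 -0.2193 0.1473
0.58 457 -0.2892 0.153
0.6 2186 -0.2187 0.1473
0.6 447 -0.2875 0.1551
0.62 1735 -0.2176 0.1473
0.62 428 -0.2872 0.1583
0.64 1522 -0.1938 0.1472
0.64 356 -0.2815 0.1603
0.66 1453 -0.1934 0.1471
0.66 298 -0.2796 0.163
0.68 1266 -0.166 0.1471
0.68 208 -0.276 0.1657
0.7 659 -0.1776 0.0461
0.7 62 -0.275 0.0084
0.72 175 -0.1944 -0.1077
0.72 9 -0.2734 -0.26
```

View pics/b.png

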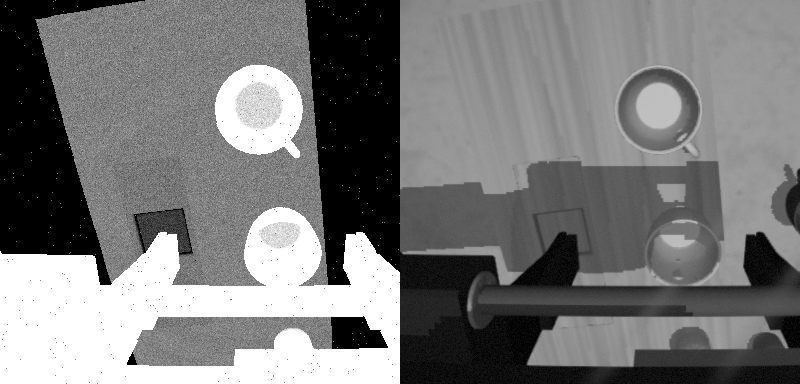

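The depth shows one 48 mm pocket, about 3.4 mm below the top, centred near (0.5535, -0.0585) on the strip's centre line. I'll close the fingers, turn the tool so the wide gripper body lies along the strip, and go above it.

>>> move_arm(increments="-6 -3.5 0 0 0 6 255;-6 -3.5 0 0 0 6 255;-6 -3.5 0 0 0 6 255;-6 -3.5 0 0 0 6 255;-6 -3.5 0 0 0 6 255;-6 -3.5 0 0 0 6 255;-6 -3.5 0 0 0 6 255;-6 -3.5 0 0 0 6 255", grip_force=10)

```text
time: 1.42
position: [0.6017, -0.0282, 0.1828]
tool_rot: [1.118, 2.936, 0.0]
ft_force: [-0.8, 0.6, 0.3]
grip_width: 0.478
grip_force: 0.0
```

>>> move_arm(increments="-6 -4 0 0 0 6 255;-6 -4 0 0 0 6 255;-6 -4 0 0 0 6 255;-6 -4 0 0 0 6 255;-6 -4 0 0 0 6 255;-6 -4 0 0 0 6 255;-6 -3 0 0 0 6 255;-6 -3 0 0 0 7 255")

```text
time: 2.08
position: [0.5537, -0.0583, 0.1828]
tool_rot: [-0.2, 3.135, -0.0]
ft_force: [0.5, 0.1, -0.2]
grip_width: 0.009
grip_force: 0.0
```

```bash
python3 - <<'E'
from h import *
s=ctrl.get_state(); print(s['time'],s['position'],R.from_rotvec(s['tool_rot']).as_matrix().round(3).tolist(),s['ft_force'],s['grip_width'],s['joint_positions'])
im=ctrl.get_image('wrist'); P=cloud(im)
print('catch',[(np.round(d['centre'],4).tolist(),round(d['score'],2)) for d in ctrl.find_in('catch',im)])
c=[.00095796,.00075377,.07982899]
H=P[...,2]-(P[...,:2]@c[:2]+c[2])
print(np.nanmedian(H[abs(H)<.002]))
low=(H<-.002)&(H>-.006)&(P[...,0]>.5)&(P[...,0]<.7)
low=cv2.morphologyEx(low.astype(np.uint8),cv2.MORPH_OPEN,np.ones((3,3)))
n,l,st,ce=cv2.connectedComponentsWithStats(low)
for i in range(1,n):
    if st[i,4]>60: print(st[i],cv2.minAreaRect(P[l==i][:,:2].astype(np.float32)),np.median(P[l==i],0),np.median(H[l==i]))
cv2.imwrite('pics/c.png',im['frame'][...,::-1])
E
```

```text
2.0833 [ 0.55373843 -0.05828906  0.18282838] [[-0.992, -0.127, 0.0], [-0.127, 0.992, -0.0], [-0.0, -0.0, -1.0]] [ 0.49744696  0.09053331 -0.153283  ] 0.008692256851480123 [ 0.24774711  0.13201367 -0.20850022  1.6808132   0.02804362  1.33140341
  1.73246965]
catch [([0.5507, -0.054, 0.0745], 0.56), ([0.697, -0.0378, 0.1282], 0.4)]
0.0001060307352145351
[ 237  153   50   47 2136] ((0.5538974404335022, -0.057565562427043915), (0.04460284486413002, 0.044984232634305954), 7.849687099456787) [ 0.55274534 -0.05771782  0.07699128] -0.0033214134191408007
```

View pics/c.png

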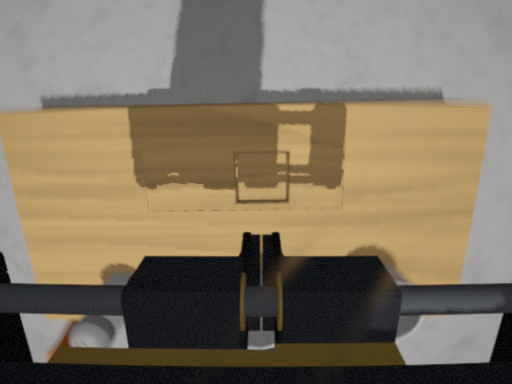

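The picture shows the plate outline at pixels (235–288, 152–202), and its fully visible centre is (0.554, -0.058), right under the TCP. The cups stay behind the gripper body, so I'll descend.

>>> move_arm(increments="0 0.5 -13 0 0 0 255;0 0 -13 0 0 0 255;0 0 -13 0 0 0 255;0 0 -13 0 0 0 255;0 0 -13 0 0 0 255;0 0 -13 0 0 0 255;0 0 -13 0 0 0 255;0 0 -5 0 0 0 255")

```text
time: 2.85
position: [0.5531, -0.0571, 0.0848]
tool_rot: [0.187, -3.134, -0.001]
ft_force: [0.2, 0.6, 0.5]
grip_width: 0.006
grip_force: 0.0
```

>>> move_arm(increments="0 0 -2 0 0 0 255;0 0 -2 0 0 0 255;0 0 -2 0 0 0 255;0 0 -2 0 0 0 255;0 0 -1 0 0 0 255;0 0 -1 0 0 0 255;0 0 0 0 0 0 255;0 0 0 0 0 0 255")

```text
time: 3.52
position: [0.5541, -0.0575, 0.0768]
tool_rot: [-0.192, 3.136, 0.0]
ft_force: [-0.1, 0.5, -0.5]
grip_width: 0.005
grip_force: 0.0
```

The fingertip is now below the strip face with no force, so it is in the pocket. I'll press on gently.

>>> move_arm(increments="0 0 -1 0 0 0 255;0 0 -1 0 0 0 255;0 0 -1 0 0 0 255;0 0 -1 0 0 0 255;0 0 0 0 0 0 255;0 0 0 0 0 0 255;0 0 0 0 0 0 255;0 0 0 0 0 0 255")

```text
time: 4.18
position: [0.5541, -0.0575, 0.0727]
tool_rot: [-0.192, 3.136, 0.0]
ft_force: [0.2, -0.5, -0.1]
grip_width: 0.006
grip_force: 0.0
```

>>> move_arm(increments="0 0 -1 0 0 0 255;0 0 -1 0 0 0 255;0 0 0 0 0 0 255;0 0 0 0 0 0 255;0 0 0 0 0 0 255;0 0 0 0 0 0 255;0 0 0 0 0 0 255;0 0 0 0 0 0 255")

```text
time: 4.85
position: [0.5541, -0.0575, 0.0707]
tool_rot: [-0.192, 3.136, 0.0]
ft_force: [0.1, 0.5, 0.8]
grip_width: 0.004
grip_force: 0.0
```

```bash
python3 - <<'E'
from h import *
s=ctrl.get_state(); print(s['time'],s['position'],s['ft_force'],s['torque'],s['grip_width'])
a=ctrl.get_image('side');b=ctrl.get_image('wrist');P=cloud(b)
print(np.round(ctrl.get_state()['ft_force'],2))
c=[.00095796,.00075377,.07982899]
H=P[...,2]-(P[...,:2]@c[:2]+c[2])
near=(abs(P[...,0]-.554)<.02)&(abs(P[...,1]+.0576)<.02)&(H<.002)
print(near.sum(),np.nanmedian(H[near]) if near.any() else None)
cv2.imwrite('pics/d.png',cv2.resize(np.vstack([a['frame'],b['frame']])[...,::-1],None,fx=.78,fy=.78))
E
```

```text
4.85 [ 0.55405568 -0.0575424   0.07072539] [0.10232551 0.47098656 0.83081676] [ 0.11177313 -0.05184914 -0.02531776] 0.003829018802176865
[-0.65  0.19  1.13]
3060 -0.0033011445543739276
```

View pics/d.png

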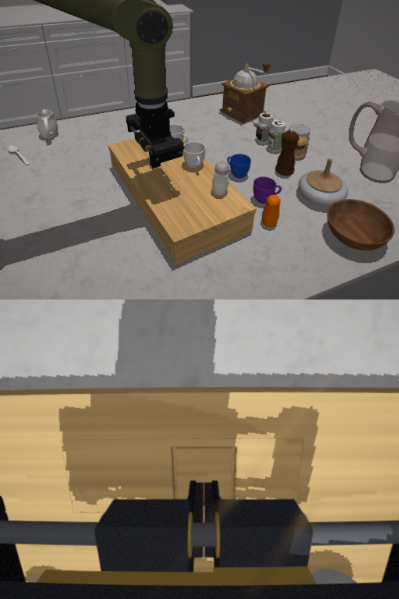

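The side view shows the fingertips inside the station outline, and the wrist view shows them at the plate, which has not moved. Contact is only just starting, so the height reading is a few mm off. I'll press further, watching the force.

>>> move_arm(increments="0 0 -1 0 0 0 255;0 0 -1 0 0 0 255;0 0 0 0 0 0 255;0 0 0 0 0 0 255;0 0 0 0 0 0 255;0 0 0 0 0 0 255;0 0 0 0 0 0 255;0 0 0 0 0 0 255")

```text
time: 5.62
position: [0.554, -0.0576, 0.0687]
tool_rot: [-0.192, 3.136, 0.0]
ft_force: [-0.5, -0.0, -0.4]
grip_width: 0.002
grip_force: 0.0
```

>>> move_arm(increments="0 0 -1 0 0 0 255;0 0 -1 0 0 0 255;0 0 0 0 0 0 255;0 0 0 0 0 0 255;0 0 0 0 0 0 255;0 0 0 0 0 0 255;0 0 0 0 0 0 255;0 0 0 0 0 0 255")

```text
time: 6.28
position: [0.5541, -0.0575, 0.0667]
tool_rot: [-0.192, 3.136, 0.0]
ft_force: [0.4, -0.1, 0.0]
grip_width: 0.01
grip_force: 0.0
```

```bash
python3 - <<'E'
from h import *
f=[]
for i in range(6):
    b=ctrl.get_image('wrist'); s=ctrl.get_state(); f.append(np.r_[s['ft_force'],s['torque']])
print(s['position'],np.mean(f,0).round(2),s['grip_width'],s['joint_torque'].round(2))
P=cloud(b)
c=[.00095796,.00075377,.07982899]
H=P[...,2]-(P[...,:2]@c[:2]+c[2])
near=(abs(P[...,0]-.550)<.02)&(abs(P[...,1]+.0576)<.02)&(H<.002)
print(near.sum(),np.nanmedian(H[near]))
# tip of fingers: lowest finger points per depth
f=(abs(P[...,0]-.554)<.03)&(abs(P[...,1]+.0576)<.02)&(H>.003)&(H<.06)
print(f.sum(), np.nanmin(H[f]) , np.nanpercentile(P[f],[1,50,99],axis=0).round(4).tolist())
cv2.imwrite('pics/e.png',cv2.resize(b['frame'][150:384,150:360,::-1],None,fx=2.5,fy=2.5))
E
```

```text
[ 0.55402431 -0.05752809  0.06669275] [-0.18  0.04  0.16  0.13 -0.02 -0.02] 0.0045388254946724365 [  0.   -40.38  -1.17 -28.45   0.05   0.07  -0.  ]
3366 -0.0032956881361807105
1313 0.02544399577098251 [[0.5417, -0.0679, 0.1071], [0.5442, -0.0582, 0.1246], [0.559, -0.0501, 0.1398]]
```

View pics/e.png

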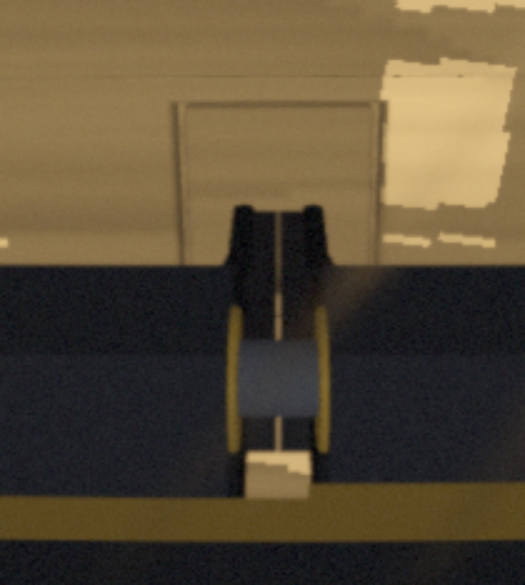

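The wrist view shows the plate still level at crop (180–385, 100–265), with the finger ends seemingly in front of and above it. I'll check the fingertip height independently with the fixed cameras.

```bash
python3 - <<'E'
from h import *
b=ctrl.get_image('wrist'); P=cloud(b)
print(b['position'],b['orientation'])
for r in range(215,345,6): print(r,P[r,257].round(4).tolist(),P[r,267].round(4).tolist())
out=[]
for n,box in (('scene',None),('side',None)):
    a=ctrl.get_image(n); Q=cloud(a)
    m=(abs(Q[...,0]-.554)<.045)&(abs(Q[...,1]+.0575)<.04)&(Q[...,2]>.084)&(Q[...,2]<.2)
    v,u=np.nonzero(m); print(n,m.sum())
    for lo in np.arange(.084,.2,.006):
        k=m&(Q[...,2]>=lo)&(Q[...,2]<lo+.006)
        if k.any(): print(round(lo,3),k.sum(),Q[k].min(0).round(3),Q[k].max(0).round(3))
    cu,cv=int(np.median(u)),int(np.median(v)); y0,x0=max(cv-50,0),max(cu-50,0)
    out.append(cv2.resize(a['frame'][y0:y0+100,x0:x0+100,::-1],(400,400),interpolation=cv2.INTER_CUBIC)); print(x0,y0)
cv2.imwrite('pics/f.png',np.hstack(out))
E
```

```text
[ 0.46973228 -0.06794617  0.26922416] [1.93146502 2.18398878 0.34396536]
215 [0.5463, -0.0607, 0.0767] [0.5455, -0.0548, 0.0769]
221 [0.5498, -0.0603, 0.0774] [0.5496, -0.0543, 0.0762]
227 [0.5538, -0.0598, 0.0771] [0.5531, -0.0539, 0.0772]
233 [0.5579, -0.0593, 0.0768] [0.5575, -0.0533, 0.076]
239 [0.5445, -0.0606, 0.1131] [0.5441, -0.0556, 0.1127]
245 [0.5447, -0.0605, 0.1193] [0.544, -0.0558, 0.1194]
251 [0.5452, -0.0604, 0.1244] [0.5446, -0.0558, 0.1245]
257 [0.5444, -0.0604, 0.1316] [0.5447, -0.0559, 0.1301]
263 [0.5451, -0.0603, 0.1358] [0.5444, -0.056, 0.136]
269 [0.5447, -0.0603, 0.1414] [0.5446, -0.0561, 0.1408]
275 [0.5445, -0.0602, 0.1465] [0.5442, -0.0562, 0.1461]
281 [0.5441, -0.0602, 0.1515] [0.5442, -0.0563, 0.1506]
287 [0.5219, -0.0625, 0.1896] [0.5214, -0.0599, 0.1897]
293 [0.5215, -0.0625, 0.1929] [0.5213, -0.06, 0.1927]
299 [0.5239, -0.0623, 0.1921] [0.5224, -0.0598, 0.1937]
305 [0.5242, -0.0622, 0.1942] [0.524, -0.0596, 0.1941]
311 [0.5257, -0.062, 0.1946] [0.5255, -0.0594, 0.1944]
317 [0.5577, -0.0586, 0.1557] [0.5572, -0.0547, 0.1558]
323 [0.56, -0.0583, 0.1564]
[... 992 characters left out ...]
 -0.089  0.084] [ 0.547 -0.089  0.084]
0.102 1 [ 0.559 -0.065  0.107] [ 0.559 -0.065  0.107]
0.108 28 [ 0.543 -0.069  0.109] [ 0.566 -0.053  0.114]
0.114 25 [ 0.543 -0.07   0.114] [ 0.566 -0.049  0.119]
0.12 13 [ 0.543 -0.071  0.12 ] [ 0.546 -0.05   0.126]
0.126 8 [ 0.543 -0.067  0.127] [ 0.546 -0.052  0.131]
0.132 8 [ 0.543 -0.07   0.133] [ 0.546 -0.053  0.138]
0.138 10 [ 0.543 -0.07   0.139] [ 0.546 -0.047  0.143]
0.144 8 [ 0.543 -0.07   0.145] [ 0.546 -0.05   0.149]
0.18 27 [ 0.514 -0.095  0.181] [ 0.53  -0.032  0.186]
0.186 40 [ 0.513 -0.097  0.186] [ 0.537 -0.031  0.192]
0.192 61 [ 0.514 -0.097  0.192] [ 0.538 -0.034  0.198]
0.198 38 [ 0.514 -0.097  0.198] [ 0.535 -0.03   0.2  ]
138 140
```

View pics/f.png

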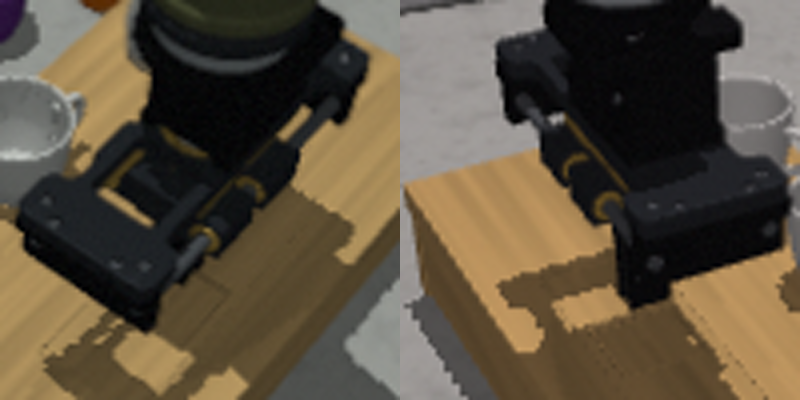

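All three cameras agree that the finger ends are at z ≈ 0.107 while the reported TCP z is 0.067. The gripper is about 40 mm shorter than the TCP figure says, and x and y agree. Trusting the cameras and the force, there are about 30 mm left to the plate. I'll go down 24 mm, then feel.

>>> move_arm(increments="0 0 -3 0 0 0 255;0 0 -3 0 0 0 255;0 0 -3 0 0 0 255;0 0 -3 0 0 0 255;0 0 -3 0 0 0 255;0 0 -3 0 0 0 255;0 0 -3 0 0 0 255;0 0 -3 0 0 0 255")

```text
time: 7.4
position: [0.554, -0.0575, 0.0423]
tool_rot: [0.192, -3.136, -0.0]
ft_force: [0.3, -0.3, 0.2]
grip_width: 0.006
grip_force: 0.0
```

```bash
python3 - <<'E'
from h import *
print(ctrl.get_state()['position'],ctrl.get_state()['ft_force'])
for n in ('scene','side','wrist'):
    a=ctrl.get_image(n); Q=cloud(a)
    m=(abs(Q[...,0]-.554)<.015)&(abs(Q[...,1]+.0575)<.016)&(Q[...,2]>.0815)&(Q[...,2]<.11)&(a['frame'].max(2)<60)
    print(n,m.sum(),np.sort(Q[m][:,2])[:6].round(4),Q[m].min(0).round(4),Q[m].max(0).round(4))
E
```

```text
[ 0.55395366 -0.057542    0.04228449] [ 0.30679157 -0.30186782  0.17804618]
scene 15 [0.0832 0.0839 0.0852 0.0854 0.0864 0.0864] [ 0.5421 -0.0642  0.0832] [ 0.5474 -0.0471  0.1073]
side 65 [0.0831 0.0832 0.0832 0.0834 0.0836 0.0839] [ 0.5426 -0.0701  0.0831] [ 0.5662 -0.0508  0.1098]
wrist 961 [0.0822 0.0825 0.0827 0.0828 0.0829 0.0829] [ 0.541  -0.068   0.0822] [ 0.5616 -0.0495  0.11  ]
```

>>> move_arm(increments="0 0 -1 0 0 0 255;0 0 -1 0 0 0 255;0 0 -1 0 0 0 255;0 0 -1 0 0 0 255;0 0 -1 0 0 0 255;0 0 -1 0 0 0 255;0 0 0 0 0 0 255;0 0 0 0 0 0 255")

```text
time: 8.22
position: [0.5541, -0.0575, 0.0369]
tool_rot: [-0.192, 3.136, 0.0]
ft_force: [-0.7, 0.0, 1.9]
grip_width: 0.006
grip_force: 0.9
```

>>> move_arm(increments="0 0 -1 0 0 0 255;0 0 -1 0 0 0 255;0 0 0 0 0 0 255;0 0 0 0 0 0 255;0 0 0 0 0 0 255;0 0 0 0 0 0 255;0 0 0 0 0 0 255;0 0 0 0 0 0 255")

```text
time: 8.88
position: [0.5541, -0.0575, 0.035]
tool_rot: [-0.192, 3.135, -0.0]
ft_force: [-2.3, 0.0, 4.9]
grip_width: 0.009
grip_force: 2.7
```

>>> move_arm(increments="0 0 -1 0 0 0 255;0 0 -1 0 0 0 255;0 0 0 0 0 0 255;0 0 0 0 0 0 255;0 0 0 0 0 0 255;0 0 0 0 0 0 255;0 0 0 0 0 0 255;0 0 0 0 0 0 255")

```text
time: 9.55
position: [0.5542, -0.0576, 0.033]
tool_rot: [-0.192, 3.135, -0.0]
ft_force: [-1.6, 1.1, 5.5]
grip_width: 0.011
grip_force: 2.6
```

```bash
python3 - <<'E'
from h import *
f=[]
for i in range(4):
    b=ctrl.get_image('wrist'); s=ctrl.get_state(); f.append(np.r_[s['ft_force'],s['torque']])
print(s['position'],np.mean(f,0).round(2)); P=cloud(b)
c=[.00095796,.00075377,.07982899]
H=P[...,2]-(P[...,:2]@c[:2]+c[2])
uv=np.array([[.9915,.126],[-.126,.9915]])
L=(P[...,:2]-[.5539,-.0576])@uv.T
for nm,k in (('plate',(abs(L[...,0])<.02)&(abs(L[...,1])<.02)),('ring',(abs(L[...,0])<.035)&(abs(L[...,1])>.03)&(abs(L[...,1])<.05))):
    k=k&(abs(H)<.015)&(b['frame'].max(2)>45); print(nm,k.sum(),np.median(H[k]),np.percentile(H[k],[10,90]))
q=P[(P[...,2]>.02)&(P[...,2]<.07)&(P[...,0]<.5)]; print('front',len(q),np.percentile(q,[5,50],axis=0) if len(q) else '')
E
```

```text
[ 0.55415415 -0.05755007  0.03294105] [-1.93 -0.62  5.15  0.13  0.34 -0.03]
plate 2469 -0.007375624418312812 [-0.00818243 -0.00637642]
ring 5250 -0.00020704250745021135 [-0.00098915  0.00056447]
front 2704 [[ 0.47443033 -0.12054026  0.02214742]
 [ 0.48648711 -0.0300247   0.04044486]]
```

The plate has gone down 4.1 mm, so it needs a little more.

>>> move_arm(increments="0 0 -1 0 0 0 255;0 0 -1 0 0 0 255;0 0 0 0 0 0 255;0 0 0 0 0 0 255;0 0 0 0 0 0 255;0 0 0 0 0 0 255;0 0 0 0 0 0 255;0 0 0 0 0 0 255")

```text
time: 10.42
position: [0.5542, -0.0575, 0.0308]
tool_rot: [-0.192, 3.135, 0.0]
ft_force: [0.4, -0.5, 4.7]
grip_width: 0.004
grip_force: 2.1
```

```bash
python3 - <<'E'
from h import *
b=ctrl.get_image('wrist'); s=ctrl.get_state(); print(s['position'],s['ft_force']); P=cloud(b)
S=cloud(ctrl.get_image('scene'))
uv=np.array([[.9915,.126],[-.126,.9915]])
for Q in (P,S):
    L=(Q[...,:2]-[.5539,-.0576])@uv.T
    k=(abs(L[...,0])<.02)&(abs(L[...,1])<.02)&(Q[...,2]<.08)&(Q[...,2]>.06); print('plate',np.median(Q[k][:,2]) if k.any() else '')
    k=(L[...,0]>-.16)&(L[...,0]<-.05)&(abs(L[...,1])<.15)&(Q[...,2]>.02)&(Q[...,2]<.07); print('front lx',k.sum(),np.percentile(L[k][:,0],[2,50,98]) if k.any() else '')
E
```

```text
[ 0.55424468 -0.05753539  0.03077762] [-0.82823069 -0.69676093  4.01808162]
plate 0.07079560274469968
front lx 31636 [-0.11984416 -0.10853792 -0.06424544]
plate 0.07062999575172257
front lx 1975 [-0.12295106 -0.11131451 -0.06028802]
```

The drawer front is now about 60 mm out. I'll lift clear.

>>> move_arm(increments="0 0 2 0 0 0 255;0 0 4 0 0 0 255;0 0 8 0 0 0 255;0 0 14 0 0 0 255;0 0 14 0 0 0 255;0 0 14 0 0 0 255;0 0 14 0 0 0 255;0 0 14 0 0 0 255")

```text
time: 11.18
position: [0.5531, -0.0575, 0.1152]
tool_rot: [0.192, -3.134, -0.0]
ft_force: [0.4, -0.4, -0.8]
grip_width: 0.008
grip_force: 0.0
```

>>> move_arm(increments="0 0 14 0 0 0 255;0 0 14 0 0 0 255;0 0 14 0 0 0 255;0 0 8 0 0 0 255;0 0 4 0 0 0 255;0 0 0 0 0 0 255;0 0 0 0 0 0 255;0 0 0 0 0 0 255")

```text
time: 11.85
position: [0.5533, -0.0575, 0.1676]
tool_rot: [0.192, -3.134, -0.001]
ft_force: [0.1, 0.2, 1.1]
grip_width: 0.006
grip_force: 0.0
```

```bash
python3 - <<'E'
from h import *
s=ctrl.get_state(); print(s['time'],s['position'],s['ft_force'])
a=ctrl.get_image('scene'); S=cloud(a); d=ctrl.get_image('side')
uv=np.array([[.9915,.126],[-.126,.9915]])
L=(S[...,:2]-[.5539,-.0576])@uv.T
k=(L[...,0]>-.16)&(L[...,0]<-.05)&(abs(L[...,1])<.15)&(S[...,2]>.02)&(S[...,2]<.07); print(np.percentile(L[k][:,0],[2,50]))
for t in ('cup_left','salt_shaker'): print(t,[np.round(x['centre'],3).tolist() for x in ctrl.find_in(t,a)])
cv2.imwrite('pics/g.png',cv2.resize(np.vstack([a['frame'],d['frame']])[...,::-1],None,fx=.78,fy=.78))
E
```

```text
11.85 [ 0.55328467 -0.05752459  0.16761523] [0.05471145 0.23959637 1.05819653]
[-0.12287804 -0.11125127]
cup_left [[0.82, -0.053, 0.037], [0.826, -0.173, 0.039], [0.676, -0.048, 0.11]]
salt_shaker [[0.786, -0.246, 0.052]]
```

View pics/g.png

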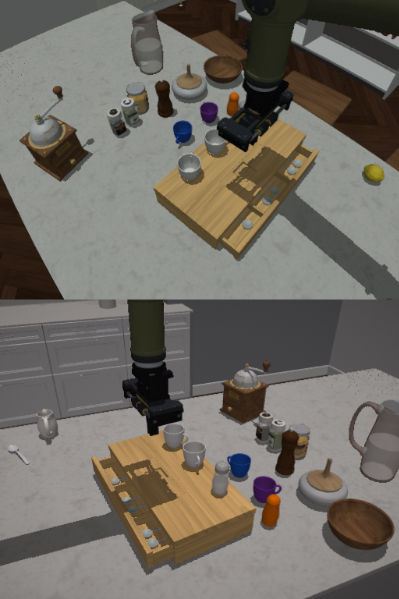

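The drawer is open (scene ~(270, 205), side ~(130, 510)), with the spoons showing. Both cups and the shaker stand in place (side (173, 436), (194, 455), (220, 478)), and the gripper is clear.

```bash
python3 -c "
from bench import ctrl
print(ctrl.close_job())"
```

```text
the job is handed in; nothing more can be done
None
```

I pressed the catch, the drawer sprang fully open (about 60 mm), and I handed the job in with the gripper clear and both cups and the salt shaker still standing in place; I found the catch mainly by camera depth, not by sliding along the strip.

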